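# Put the slide box away in the roll-top cabinet and roll it shut

## Task

The stained slides must be kept in the dark: pick up the small flat dark-grey slide box from the bench, keep it upright and set it down on the floor of the open roll-top cabinet without dropping it. Then roll the cabinet's slatted door all the way shut.

Things in the scene. Friction and masses are not known exactly. Their poses are not given: they have to be found in the camera images.
- slide_box: Slide box: flat closed dark-grey plastic case with a white blank label on top, 90 mm long (its x), 50 wide (y), 34 high, 0.12 to 0.25 kg. Origin: centre of its underside, z up. On the bench left of the cabinet, long side up to 0.8 rad off world x, beside a bigger, taller blue tip box with a clear lid (102 x 72 x 58 mm) and a flat clear flask with a round cap (26 mm high); places vary.
- cabinet: White roll-top cabinet, fixed, 344 mm deep (x), 264 wide (y), 237 high. Origin on the bench under its middle; x from the front (robot side) to the back, z up. Track axis: along y at x 0, z 65 mm. Inner floor at z 45, 240 mm wide; front sill up to z 86, inner face at x -148. With the door open it is open above from x -148 to about -10 mm; the slide box fits with its centre at x -85, y 0.
- shutter (a joint): The slatted door's turn about the track axis, rad: 0 = shut, leading slat down at the front sill; grows as it rolls up and back under the rear hood, to 1.57 = fully open. Starts at 1.25 to 1.5. It stays where it is left (track friction; up to about 7 N at the handle moves it); no latch. The slats' outer face is 150 mm from the axis.
- shutter_handle (a point): Middle of the door's handle: dark round steel bar, 12 mm thick, 124 mm long along the cabinet's y, on a leg at each end, its centre line 45 mm off the slats. In the cabinet's frame, at joint value q: x = -195 cos(0.28 + q), y = 0, z = 65 + 195 sin(0.28 + q) mm; so on top when open, low in front (z 119) when shut. The bar may turn between gripping fingers along the arc.
Not all that is in view belongs to the job. Leave any red or yellow look-alike of the slide_box alone.

How it is judged:
On the way, in this order (a step that is already met when the one before it is completed fails the run):
1. the slide box stands on the cabinet's floor, let go, with the door still open (x of slide_box in the frame of cabinet between -0.15 and 0.12 m and y of slide_box in the frame of cabinet between -0.12 and 0.12 m and z of slide_box in the frame of cabinet between 0.035 and 0.055 m and angle between slide_box's own z axis and vertical below 0.175 rad and contact force between slide_box and the fingers below 0.2 N and value of joint shutter above 0.6 rad), for 0.2 s.
2. the door is rolled shut (value of joint shutter below 0.08 rad), for 0.2 s.
At the end, for the whole second after the job is handed in: The slide box stands upright (within 10 degrees) and at rest on the cabinet's inner floor, anywhere between its walls and sill, and the slatted door is shut to within 0.08 rad (about 12 mm of its leading edge) (x of slide_box in the frame of cabinet between -0.15 and 0.12 m and y of slide_box in the frame of cabinet between -0.12 and 0.12 m and z of slide_box in the frame of cabinet between 0.035 and 0.055 m and angle between slide_box's own z axis and vertical below 0.175 rad and value of joint shutter below 0.08 rad and linear speed of slide_box below 0.02 m/s); the robot touches nothing.
It fails at once if the slide box was tipped over (more than 35 degrees) (angle between slide_box's own z axis and vertical above 0.61 rad).
It fails at once if the slide box was dropped (falls free at over 0.9 m/s, about 40 mm) (contact force between slide_box and the fingers below 0.1 N and linear speed of slide_box above 0.9 m/s).
It also fails if it takes over 56 s, if anything falls off the work surface, if the arm or the gripper's body presses on something with over 40 N, if the wrist force passes 120 N, or if a joint passes its speed limit or range.

## Robot

A 7-joint arm with a two-finger parallel gripper is mounted at the origin on the work surface. World frame = base frame: x ahead of the robot, y to its left, z up, the work surface at z = 0. Lengths are in m, angles in rad, forces in N, time in s.
With the tool pointing down it reaches from about 0.425 to 1.025 m from the base axis. Payload 9.4 kg.
Tool frame: the origin (TCP) lies on the centre line of the jaws, within the pads' length; the fingertips stand 8 mm ahead of it and the grasp point (between the pads) lies 11 mm behind it (arm.tcp_to_tips is the distance from the TCP to the fingertips, in m); x points along the fingers, z is the direction in which the jaws open and shut, and the axes are right-handed (so a half turn about x gives the same grasp; the last joint's range is limited). The gripper opens to 85 mm and grips with 20 to 120 N. Pads are 22 mm wide; open, the fingers measure 114 mm over their backs; the gripper's body (76 mm by 85 mm) begins 54 mm behind the grasp point. The pads swing forward as they close: fully open they stand 13 mm farther back than shut.
Start: joints at [1.201, 0.599, -0.003, 1.599, 0.002, 0.943, -0.08], TCP at [0.209, -0.694, 0.239] pointing down, gripper open.
Joint ranges: [-2.57, 2.57], [-0.35, 1.97], [-1.29, 1.29], [0.11, 2.56], [-1.05, 4.19], [0.11, 1.86], [-2.63, 2.63]. Speed limits (rad/s): [2.22, 2.22, 3.01, 3.01, 3.14, 3.14, 3.14].

## Interface

Orientations are given as a rotation vector (axis times angle).
In Python, from station import arm, capture gives the robot as it stands.
- The arm moves only by the tool step_arm, never from a script. Its argument "series" is a list of rows, each an object of numbers: "ax", "ay", "az": the turn, a rotation vector about the tool's x, y, z in rad; "x", "y", "z": the shift along the tool's x, y, z in cm; "claw": the opening, from -1 (shut) to 1 (fully open). A call has exactly 10 rows; each row is the pose to reach, as a shift and turn from the pose commanded when the call began, along the tool's axes at that moment; what a row does not reach only later rows make up. A row lasts 1/10 s, in which the tool goes at most 50 mm and 8.59 degrees, less where a joint would pass 70% of its speed; a pose out of reach is approached as far as the arm can. A call with a gripper value outside its range is refused whole. The fingers move at their own pace and stop on an object; "force" is the grip in N (left out, the last holds). Time passes only in rows, so rows that repeat a pose let the fingers close, or fill a call up. It gives the time, the measured TCP pose, the force and the opening at its end, in the units of the state.
- arm.get_obs(): the state, without advancing time (a new reading comes with each control period).
- capture(name): name is "scene" or "top"; returns a dict with "color" (400x640x3 uint8, red, green, blue), "camera_matrix" (3x3 intrinsics, pixels), "k1" (the pictures are not rectified: a ray, as slopes to the right and down, at radius r is drawn at 1 + k1 r^2 times it, then the intrinsics apply), "camera_from_world" (4x4, takes a point from world to camera coordinates). Camera axes: x right, y down, z forward; pixel columns grow to the right and rows downward; lengths in m; the calibration is good to about 2 mm. A picture is of the moment at which its call begins. There is no depth.
- arm.hand_in(): hands the job in, once; it reports no verdict.
The state is a dict: "time_s": time; "joints": joint angles; "qd": joint speeds; "effort": joint torques, N m; "eef_pos": TCP position; "orientation": TCP orientation; "wrist_force": force on the tool from outside, world axes, zero at the start; "torque": the same for the moment, N m; "gripper_width": opening from 0.0 (shut) to 1.0 (fully open).
Only numpy, scipy, OpenCV 4.12 (cv2) and the standard library are available. Lean on these libraries where they do the work, as an engineer would, in place of code of your own. Each camera call takes 0.05 s, during which the arm holds its last target.

## Working session

There is one attempt and no reset: what is moved stays moved. The work goes in short steps, Python scripts to look and compute and a tool call to move; the robot and the scene stay as the last step left them, time stands still between calls to the robot, and variables do not carry over. Pictures are saved under pics/ and viewed, and the job is handed in when it is done.

Besides the shell and the picture viewer there is one more tool, called in YAML: its name, and indented under it one key for each argument. step_arm: Moves the arm, as the interface text tells. Its arguments: {"type":"object","properties":{"series":{"type":"array","items":{"type":"object","properties":{"ax":{"type":"number"},"ay":{"type":"number"},"az":{"type":"number"},"x":{"type":"number"},"y":{"type":"number"},"z":{"type":"number"},"claw":{"type":"number"}}}},"force":{"type":"number"}},"required":["series"]}

```bash
ls; mkdir -p pics
python3 - <<'E'
from station import arm,capture
import cv2,numpy as np
for n in("scene","top"):
    c=capture(n);cv2.imwrite(f"pics/{n}0.png",c["color"][:,:,::-1]);print(n,c["camera_matrix"].tolist(),c["k1"],np.round(c["camera_from_world"],4).tolist())
print(arm.get_obs())
E
```

```text
pics
scene [[419.242870306035, 0.0, 317.12935451866554], [0.0, 419.242870306035, 202.62182046221903], [0.0, 0.0, 1.0]] -0.09198321173461152 [[-0.9997, -0.0228, -0.0018, 0.4673], [-0.0211, 0.9517, -0.3062, -0.0677], [0.0087, -0.3061, -0.952, 1.0597], [0.0, 0.0, 0.0, 1.0]]
top [[406.7562727683707, 0.0, 312.1937518551818], [0.0, 406.7562727683707, 202.80613064628457], [0.0, 0.0, 1.0]] -0.07802354509269586 [[-0.0177, -0.9994, -0.0305, 0.1494], [-0.9962, 0.0202, -0.085, 0.4812], [0.0856, 0.0288, -0.9959, 0.8489], [0.0, 0.0, 0.0, 1.0]]
{'time_s': 0.1, 'joints': array([ 1.20128796,  0.6000707 , -0.00255416,  1.60004844,  0.00179582,
        0.94289324, -0.07976055]), 'qd': array([ 0.00150311, -0.00213527,  0.00180639, -0.00217246,  0.00112249,
        0.00125201,  0.00013597]), 'effort': array([ 4.47827057e-03, -7.77996683e+01,  1.57006402e+00, -2.58627766e+01,
        1.27388330e-02,  5.44686191e-03, -2.48526908e-05]), 'eef_pos': array([ 0.20914417, -0.69375184,  0.23848518]), 'orientation': array([ 0.99155975,  1.33488495, -0.99032358]), 'wrist_force': array([ 0.35447121, -0.85348358, -0.52885746]), 'torque': array([ 0.02619642, -0.00800407, -0.05111727]), 'gripper_width': 1.0035707711308341}
```

View pics/scene0.png

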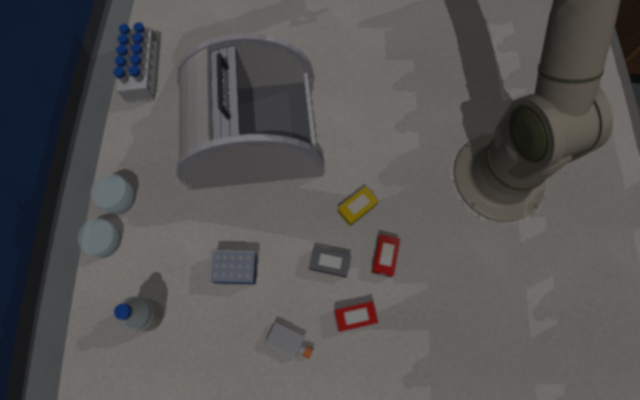

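View pics/top0.png

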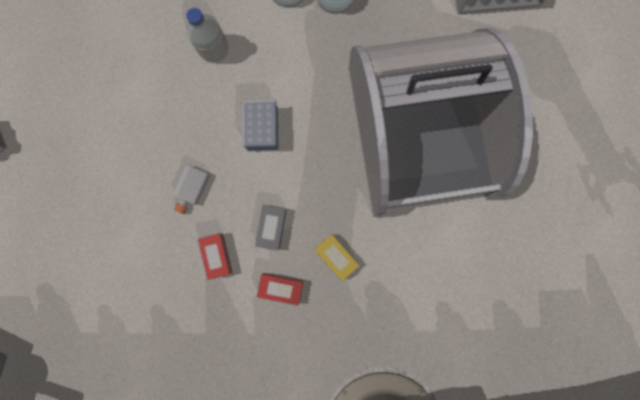

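The grey slide box is at about (270,228) in top and (330,260) in scene. The cabinet is at the upper right of top with its door nearly open: the handle bar is at about (450,78), and the bottle, tubes and red/yellow decoys are clear. Next I'll measure these.

```bash
cat > h.py <<'E'
import numpy as np,cv2
from station import arm,capture
def ray(c,uv):
    K=c["camera_matrix"];T=c["camera_from_world"]
    p=cv2.undistortPoints(np.array(uv,float).reshape(-1,1,2),K,np.array([c["k1"],0,0,0,0.])).reshape(-1,2)
    d=np.c_[p,np.ones(len(p))]@T[:3,:3]; o=-T[:3,:3].T@T[:3,3]
    return o,d
def plane(c,uv,z):
    o,d=ray(c,uv); return o+d*((z-o[2])/d[:,2])[:,None]
def proj(c,P):
    T=c["camera_from_world"]
    return cv2.projectPoints(np.array(P,float).reshape(-1,3),cv2.Rodrigues(T[:3,:3])[0],T[:3,3],c["camera_matrix"],np.array([c["k1"],0,0,0,0.]))[0].reshape(-1,2)
def tri(c1,u1,c2,u2):
    o1,d1=ray(c1,[u1]);o2,d2=ray(c2,[u2]);A=np.zeros((3,3));b=np.zeros(3)
    for o,d in((o1,d1[0]),(o2,d2[0])):
        d=d/np.linalg.norm(d);M=np.eye(3)-np.outer(d,d);A+=M;b+=M@o
    return np.linalg.solve(A,b)
E
python3 - <<'E'
from h import *
t=capture("top");s=capture("scene")
for n,c,(x0,y0,x1,y1) in(("top",t,(245,195,300,260)),("scene",s,(300,235,360,285))):
    im=c["color"][y0:y1,x0:x1].astype(int)
    hsv=cv2.cvtColor(c["color"][y0:y1,x0:x1],cv2.COLOR_RGB2HSV)
    g=im.max(2)
    print(n,"bg",np.median(im.reshape(-1,3),0))
    # white label
    m=((g>150)).astype(np.uint8)
    cs,_=cv2.findContours(m,cv2.RETR_EXTERNAL,cv2.CHAIN_APPROX_NONE);k=max(cs,key=cv2.contourArea)
    print("thr", cv2.contourArea(k)); r=cv2.minAreaRect(k);b=cv2.boxPoints(r)+[x0,y0]
    P=plane(c,b,.034);print(r,P.round(4).tolist(),P.mean(0).round(4))
    cv2.imwrite(f"pics/{n}_box.png",cv2.resize(c["color"][y0:y1,x0:x1,::-1],None,fx=9,fy=9,interpolation=cv2.INTER_CUBIC))
cv2.imwrite("pics/top_cab.png",cv2.resize(t["color"][15:225,340:540,::-1],None,fx=2.8,fy=2.8,interpolation=cv2.INTER_CUBIC))
cv2.imwrite("pics/scene_cab.png",cv2.resize(s["color"][25:200,165:335,::-1],None,fx=3.4,fy=3.4,interpolation=cv2.INTER_CUBIC))
E
```

```text
top bg [145. 140. 134.]
thr 630.5
((12.5, 32.0), (64.0, 25.0), 90.0) [[0.5027, 0.283, 0.034], [0.5015, 0.2293, 0.034], [0.3663, 0.2307, 0.034], [0.367, 0.2837, 0.034]] [0.4344 0.2567 0.034 ]
scene bg [101.  98.  96.]Traceback (most recent call last):
  File "<stdin>", line 10, in <module>
ValueError: max() iterable argument is empty
```

View pics/top_box.png

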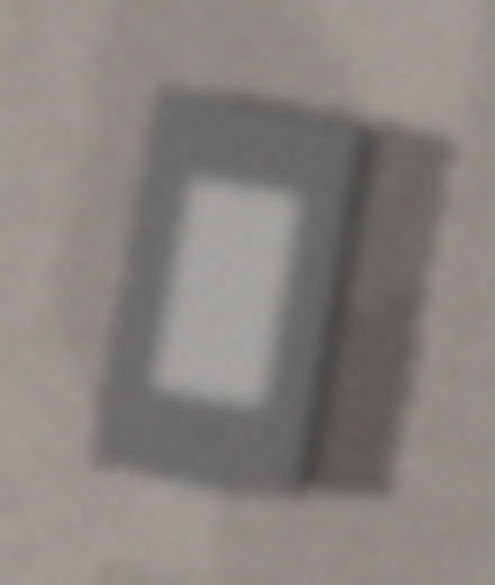

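Enlarged top crop: grey case with its top face at full-image corners of about (263,205), (285,209), (279,249) and (256,246), and its shadow on the right. I'll use the label and the corners together.

Run:
```python
from h import *
t=capture("top");s=capture("scene")
for n,c,(cx,cy) in(("top",t,(269,228)),("scene",s,(330,261))):
    im=c["color"];g=cv2.GaussianBlur(im,(3,3),0).max(2).astype(int)
    lab=g[cy,cx];m=(g>lab*.5+.5*np.percentile(g[cy-14:cy+14,cx-14:cx+14],20)).astype(np.uint8)
    w=np.zeros_like(m);w[cy-14:cy+14,cx-16:cx+16]=m[cy-14:cy+14,cx-16:cx+16]
    _,L,st,ce=cv2.connectedComponentsWithStats(w,connectivity=4)
    i=L[cy,cx];k=cv2.findContours((L==i).astype(np.uint8),cv2.RETR_EXTERNAL,cv2.CHAIN_APPROX_NONE)[0][0]
    ys,xs=np.nonzero(L==i);P=plane(c,np.c_[xs,ys],.034)
    C=np.cov(P[:,:2].T);ev,V=np.linalg.eigh(C);v=V[:,1];print(n,lab,st[i],"centre",P.mean(0).round(4),"yaw",np.arctan2(v[1],v[0]).round(3),"LW",np.sqrt(12*ev))
P=plane(t,[(263.3,205),(285.5,208.9),(278.9,249.4),(256.1,246.3)],.034);print(P.round(4).tolist(),P.mean(0), (P[0]-P[3]),P[1]-P[2])
cv2.imwrite("pics/top_cab.png",cv2.resize(t["color"][15:225,340:540,::-1],None,fx=2.8,fy=2.8,interpolation=cv2.INTER_CUBIC))
cv2.imwrite("pics/scene_cab.png",cv2.resize(s["color"][25:200,165:335,::-1],None,fx=3.4,fy=3.4,interpolation=cv2.INTER_CUBIC))
```

```text
top 164 [262 215  16  25 290] centre [0.4336 0.2307 0.034 ] yaw 2.942 LW [0.02587321 0.04994595]
scene 117 [319 254  23  15 252] centre [0.4326 0.2321 0.034 ] yaw 2.951 LW [0.02633696 0.05043873]
[[0.4805, 0.2438, 0.034], [0.4712, 0.1966, 0.034], [0.3861, 0.2116, 0.034], [0.3933, 0.2599, 0.034]] [0.43278633 0.22798659 0.034     ] [ 0.08711873 -0.01603306  0.        ] [ 0.08511633 -0.01501601  0.        ]
```

View pics/top_cab.png

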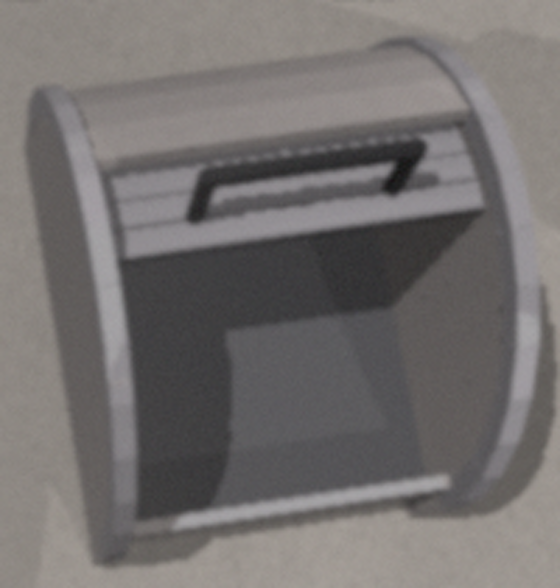

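View pics/scene_cab.png

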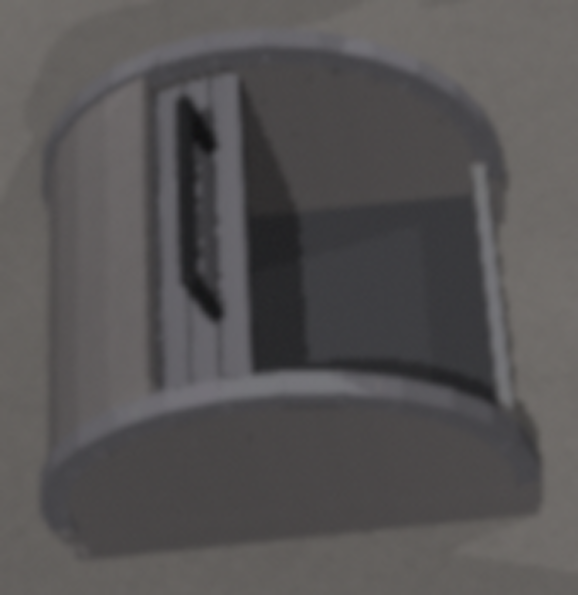

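The crops show the handle bar from (413,79) to (490,67) in top and (220,54) to (220,108) in scene. The sill runs (386,203)–(501,187) in top and (306,74)–(314,144) in scene. The left side's bottom corners are at (324,174) and (190,189) in scene.

Run:
```python
from h import *
t=capture("top");s=capture("scene")
def p(n,v): print(n,np.round(v,4).tolist())
hl=tri(t,(413.2,78.6),s,(220,107.9));hr=tri(t,(490,66.8),s,(219.7,53.8));p("hl",hl);p("hr",hr);p("hmid",(hl+hr)/2);d=hl-hr;print(np.linalg.norm(d),"yaw",np.arctan2(-d[0],d[1]))
sl=plane(t,[(386.4,203.2),(500.7,187.1)],.086);d=sl[0]-sl[1];p("sill top",sl);print(np.linalg.norm(d),np.arctan2(-d[0],d[1]))
sl=plane(s,[(314.1,143.5),(305.6,73.5)],.086);d=sl[0]-sl[1];p("sill sc",sl);print(np.linalg.norm(d),np.arctan2(-d[0],d[1]))
p("fl bottom top",plane(t,[(377.5,215.7)],0));b=plane(s,[(323.8,174.4),(190,188.8)],0);p("bottoms sc",b);d=b[1]-b[0];print(np.linalg.norm(d),np.arctan2(d[1],d[0]))
```

```text
hl [0.6642, -0.0348, 0.25]
hr [0.6753, -0.1561, 0.2654]
hmid [0.6698, -0.0954, 0.2577]
0.12272048763070986 yaw 0.09163516011756012
sill top [[0.4748, -0.0087, 0.086], [0.5024, -0.2394, 0.086]]
0.2323245491553184 0.11920966121823151
sill sc [[0.4753, -0.0381, 0.086], [0.5018, -0.2342, 0.086]]
0.19782188062088124 0.13448427946616284
fl bottom top [[0.4547, -0.0015, 0.0]]
bottoms sc [[0.4503, 0.006, 0.0], [0.7877, 0.0519, 0.0]]
0.3404511736764622 0.13525893444588868
```

Cabinet measurements agree: origin is about (0.636, -0.102), yaw about 0.128, q about 1.47. The slide box is at (0.433, 0.231), yaw about -0.193. Next: a planner helper and a predicted-outline check.

```bash
cat >> h.py <<'E'
from scipy.spatial.transform import Rotation as Ro
CAB=np.array([.636,-.102,0]);CY=.128
def cab(p): return CAB+Ro.from_rotvec([0,0,CY]).apply(np.array(p,float))
def down(jaw): # tool x down, tool z horizontal at world angle jaw
    z=np.array([np.cos(jaw),np.sin(jaw),0]);x=np.array([0,0,-1.]);return Ro.from_matrix(np.c_[x,np.cross(z,x),z])
def rows(pts,rots=None):
    o=arm.get_obs();R0=Ro.from_rotvec(o["orientation"]);p0=o["eef_pos"]
    print("t",o["time_s"],"pos",p0.round(4),"jaw ang",np.arctan2(*R0.as_matrix()[[1,0],2]).round(3),"F",o["wrist_force"].round(1),"w",round(o["gripper_width"],3),"j",o["joints"].round(2))
    for i,p in enumerate(pts):
        d=R0.inv().apply(np.array(p)-p0)*100; R=R0 if rots is None else rots[i]
        a=(R0.inv()*R).as_rotvec()
        print(i,dict(x=round(d[0],2),y=round(d[1],2),z=round(d[2],2),ax=round(a[0],3),ay=round(a[1],3),az=round(a[2],3)))
E
python3 - <<'E'
from h import *
rows([])
t=capture("top");s=capture("scene")
pts=[cab([x,y,z]) for x,y,z in[(-.148,-.12,.086),(-.148,.12,.086),(-.172,-.132,0),(-.172,.132,0),(.172,.132,0),(0,.132,.237),(0,-.132,.237)]]
a=.28+1.47
h=[cab([-.195*np.cos(a),y,.065+.195*np.sin(a)]) for y in(-.062,.062)]
c,sn=np.cos(-.193),np.sin(-.193)
b=[[.433+c*x-sn*y,.231+sn*x+c*y,.034] for x,y in((-.045,-.025),(.045,-.025),(.045,.025),(-.045,.025))]
for n,cm in(("t",t),("s",s)):
    im=cv2.resize(cm["color"][:,:,::-1],None,fx=2,fy=2)
    for P in proj(cm,pts+h+b): cv2.circle(im,tuple(int(v*2+1) for v in P),3,(0,255,0),1)
    x0=(420,0) if n=="t" else (300,0)
    cv2.imwrite(f"pics/ov_{n}.png",im[x0[1]:x0[1]+590,x0[0]:x0[0]+700])
# arc waypoints
print(h)
E
```

```text
t 0.4 pos [ 0.2092 -0.6941  0.2392] jaw ang -1.278 F [-1.   1.1  0.3] w 0.999 j [ 1.2   0.6  -0.    1.6   0.    0.94 -0.08]
[array([ 0.67838798, -0.15905591,  0.25687726]), array([ 0.66255928, -0.03607033,  0.25687726])]
```

View pics/ov_t.png

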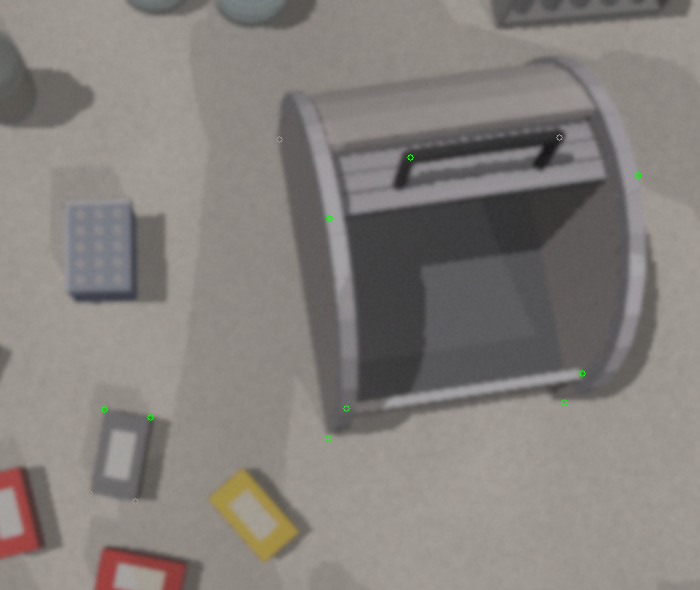

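View pics/ov_s.png

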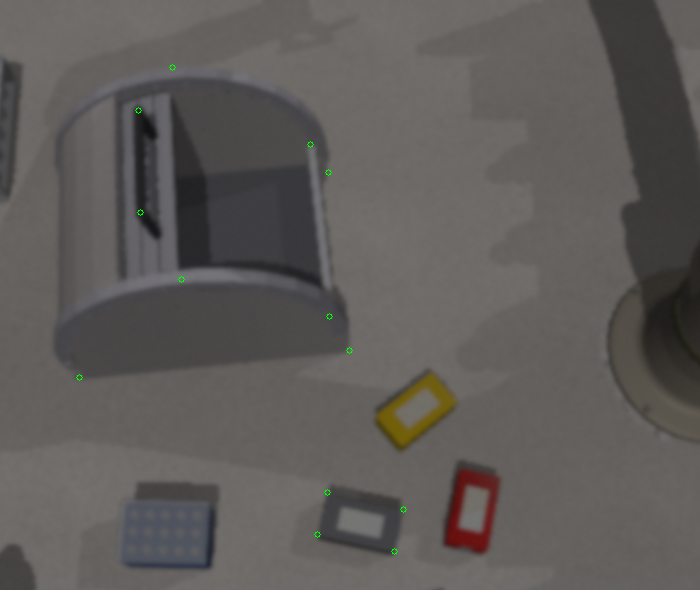

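The overlay fits: the box corners, bar ends and sill ends all fall within about 1–2 px. Now I'll move toward the box in straight legs, high over the cabinet.

Run:
```python
from h import *
rows([[.45,-.40,.40]],[down(0.0)])
```

```text
t 0.5 pos [ 0.2092 -0.6941  0.2392] jaw ang -1.278 F [ 0.6 -1.   0. ] w 1.001 j [ 1.2   0.6  -0.    1.6   0.    0.94 -0.08]
0 {'x': np.float64(-16.08), 'y': np.float64(31.54), 'z': np.float64(-21.22), 'ax': np.float64(-1.278), 'ay': np.float64(-0.0), 'az': np.float64(-0.0)}
```

step_arm:
  series:
    - {"x":-16,"y":31.5,"z":-21.2,"ax":-1.278,"claw":1}
    - {"x":-16,"y":31.5,"z":-21.2,"ax":-1.278,"claw":1}
    - {"x":-16,"y":31.5,"z":-21.2,"ax":-1.278,"claw":1}
    - {"x":-16,"y":31.5,"z":-21.2,"ax":-1.278,"claw":1}
    - {"x":-16,"y":31.5,"z":-21.2,"ax":-1.278,"claw":1}
    - {"x":-16,"y":31.5,"z":-21.2,"ax":-1.278,"claw":1}
    - {"x":-16,"y":31.5,"z":-21.2,"ax":-1.278,"claw":1}
    - {"x":-16,"y":31.5,"z":-21.2,"ax":-1.278,"claw":1}
    - {"x":-16,"y":31.5,"z":-21.2,"ax":-1.278,"claw":1}
    - {"x":-16,"y":31.5,"z":-21.2,"ax":-1.278,"claw":1}

```text
invalid input at $.series[0]: expected keys ax, ay, az, x, y, z, claw
```

Run:
```python
from h import *
rows([[.50,.10,.38]],[down(1.378)])
```

```text
t 0.5 pos [ 0.2092 -0.6941  0.2392] jaw ang -1.278 F [ 0.6 -1.   0. ] w 1.001 j [ 1.2   0.6  -0.    1.6   0.    0.94 -0.08]
0 {'x': np.float64(-14.07), 'y': np.float64(50.76), 'z': np.float64(-67.65), 'ax': np.float64(-2.656), 'ay': np.float64(-0.0), 'az': np.float64(-0.0)}
```

All keys are needed.

step_arm:
  series:
    - {"ax":-1.278,"ay":0,"az":0,"x":-16,"y":31.5,"z":-21.2,"claw":1}
    - {"ax":-1.278,"ay":0,"az":0,"x":-16,"y":31.5,"z":-21.2,"claw":1}
    - {"ax":-1.278,"ay":0,"az":0,"x":-16,"y":31.5,"z":-21.2,"claw":1}
    - {"ax":-1.278,"ay":0,"az":0,"x":-16,"y":31.5,"z":-21.2,"claw":1}
    - {"ax":-1.278,"ay":0,"az":0,"x":-16,"y":31.5,"z":-21.2,"claw":1}
    - {"ax":-1.278,"ay":0,"az":0,"x":-16,"y":31.5,"z":-21.2,"claw":1}
    - {"ax":-1.278,"ay":0,"az":0,"x":-16,"y":31.5,"z":-21.2,"claw":1}
    - {"ax":-1.278,"ay":0,"az":0,"x":-16,"y":31.5,"z":-21.2,"claw":1}
    - {"ax":-1.278,"ay":0,"az":0,"x":-16,"y":31.5,"z":-21.2,"claw":1}
    - {"ax":-1.278,"ay":0,"az":0,"x":-16,"y":31.5,"z":-21.2,"claw":1}

```text
time_s: 1.5
eef_pos: [0.4516, -0.3982, 0.4006]
orientation: [-0.005, 1.569, 0.003]
wrist_force: [0.2, -1.6, -0.0]
gripper_width: 0.999
```

Run:
```python
from h import *
rows([[.50,.10,.38]],[down(1.378)])
```

```text
t 1.5 pos [ 0.4516 -0.3982  0.4006] jaw ang 0.005 F [ 0.2 -1.6 -0. ] w 0.999 j [ 0.92  0.33 -0.4   1.67  0.14  1.17  0.49]
0 {'x': np.float64(2.03), 'y': np.float64(49.79), 'z': np.float64(5.1), 'ax': np.float64(-1.373), 'ay': np.float64(0.001), 'az': np.float64(0.002)}
```

step_arm:
  series:
    - {"ax":-1.373,"ay":0,"az":0,"x":2,"y":49.8,"z":5.1,"claw":1}
    - {"ax":-1.373,"ay":0,"az":0,"x":2,"y":49.8,"z":5.1,"claw":1}
    - {"ax":-1.373,"ay":0,"az":0,"x":2,"y":49.8,"z":5.1,"claw":1}
    - {"ax":-1.373,"ay":0,"az":0,"x":2,"y":49.8,"z":5.1,"claw":1}
    - {"ax":-1.373,"ay":0,"az":0,"x":2,"y":49.8,"z":5.1,"claw":1}
    - {"ax":-1.373,"ay":0,"az":0,"x":2,"y":49.8,"z":5.1,"claw":1}
    - {"ax":-1.373,"ay":0,"az":0,"x":2,"y":49.8,"z":5.1,"claw":1}
    - {"ax":-1.373,"ay":0,"az":0,"x":2,"y":49.8,"z":5.1,"claw":1}
    - {"ax":-1.373,"ay":0,"az":0,"x":2,"y":49.8,"z":5.1,"claw":1}
    - {"ax":-1.373,"ay":0,"az":0,"x":2,"y":49.8,"z":5.1,"claw":1}

```text
time_s: 2.5
eef_pos: [0.5008, 0.0963, 0.3786]
orientation: [-1.062, 1.298, 1.061]
wrist_force: [0.6, -0.3, 0.2]
gripper_width: 0.998
```

Run:
```python
from h import *
rows([[.433,.230,.11]],[down(1.378)])
```

```text
t 2.5 pos [0.5008 0.0963 0.3786] jaw ang 1.372 F [ 0.6 -0.3  0.2] w 0.998 j [ 0.38  0.29 -0.87  1.87  0.25  1.1   0.79]
0 {'x': np.float64(26.85), 'y': np.float64(9.27), 'z': np.float64(11.79), 'ax': np.float64(-0.006), 'ay': np.float64(-0.001), 'az': np.float64(-0.0)}
```

step_arm:
  series:
    - {"ax":0,"ay":0,"az":0,"x":26.8,"y":9.2,"z":11.6,"claw":1}
    - {"ax":0,"ay":0,"az":0,"x":26.8,"y":9.2,"z":11.6,"claw":1}
    - {"ax":0,"ay":0,"az":0,"x":26.8,"y":9.2,"z":11.6,"claw":1}
    - {"ax":0,"ay":0,"az":0,"x":26.8,"y":9.2,"z":11.6,"claw":1}
    - {"ax":0,"ay":0,"az":0,"x":26.8,"y":9.2,"z":11.6,"claw":1}
    - {"ax":0,"ay":0,"az":0,"x":26.8,"y":9.2,"z":11.6,"claw":1}
    - {"ax":0,"ay":0,"az":0,"x":26.8,"y":9.2,"z":11.6,"claw":1}
    - {"ax":0,"ay":0,"az":0,"x":26.8,"y":9.2,"z":11.6,"claw":1}
    - {"ax":0,"ay":0,"az":0,"x":26.8,"y":9.2,"z":11.6,"claw":1}
    - {"ax":0,"ay":0,"az":0,"x":26.8,"y":9.2,"z":11.6,"claw":1}

```text
time_s: 3.5
eef_pos: [0.4347, 0.2273, 0.1126]
orientation: [-1.06, 1.296, 1.058]
wrist_force: [-0.5, 0.1, -0.2]
gripper_width: 0.998
```

Run:
```python
from h import *
for n in("top","scene"):
    c=capture(n);im=c["color"][:,:,::-1]
    cv2.imwrite(f"pics/pre_{n}.png",cv2.resize(im[150:320,190:390] if n=="top" else im[170:330,240:440],None,fx=3.5,fy=3.5))
rows([[.433,.230,.013]],[down(1.378)])
```

```text
t 3.6 pos [0.4344 0.2275 0.1125] jaw ang 1.37 F [0.6 0.4 0. ] w 0.998 j [-0.17  0.59 -0.61  2.21  0.68  0.53  0.06]
0 {'x': np.float64(9.95), 'y': np.float64(0.21), 'z': np.float64(0.2), 'ax': np.float64(-0.008), 'ay': np.float64(0.001), 'az': np.float64(0.002)}
```

View pics/pre_top.png

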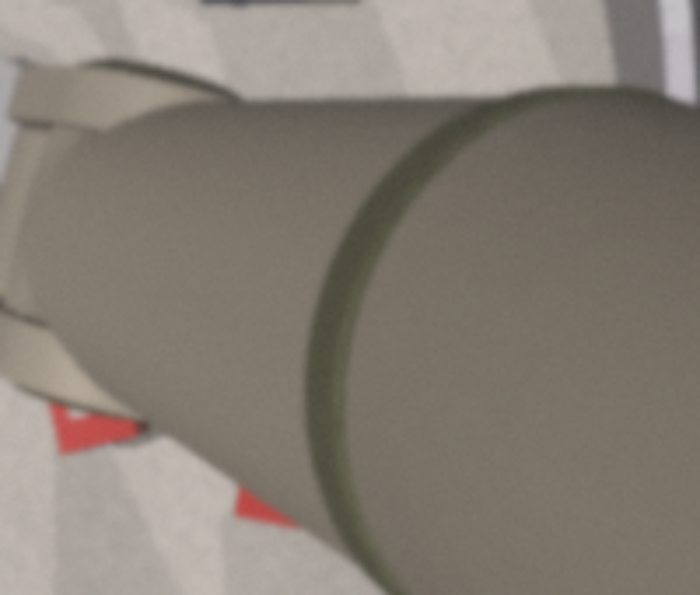

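View pics/pre_scene.png

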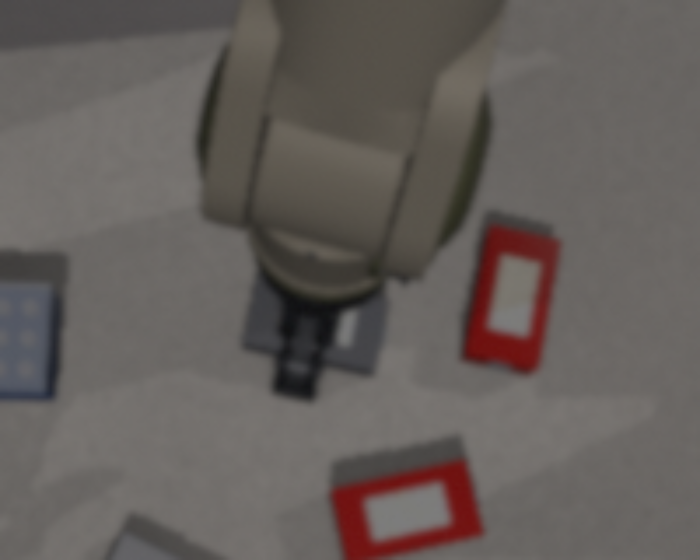

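The scene view shows the outer finger just outside the box's near long side, at about (325,277), with the jaws straddling it. Descend.

step_arm:
  series:
    - {"ax":-0.008,"ay":0,"az":0,"x":3,"y":0.2,"z":0.2,"claw":1}
    - {"ax":-0.008,"ay":0,"az":0,"x":5.5,"y":0.2,"z":0.2,"claw":1}
    - {"ax":-0.008,"ay":0,"az":0,"x":7.5,"y":0.2,"z":0.2,"claw":1}
    - {"ax":-0.008,"ay":0,"az":0,"x":9,"y":0.2,"z":0.2,"claw":1}
    - {"ax":-0.008,"ay":0,"az":0,"x":9.8,"y":0.2,"z":0.2,"claw":1}
    - {"ax":-0.008,"ay":0,"az":0,"x":9.8,"y":0.2,"z":0.2,"claw":1}
    - {"ax":-0.008,"ay":0,"az":0,"x":9.8,"y":0.2,"z":0.2,"claw":1}
    - {"ax":-0.008,"ay":0,"az":0,"x":9.8,"y":0.2,"z":0.2,"claw":-1}
    - {"ax":-0.008,"ay":0,"az":0,"x":9.8,"y":0.2,"z":0.2,"claw":-1}
    - {"ax":-0.008,"ay":0,"az":0,"x":9.8,"y":0.2,"z":0.2,"claw":-1}
  force: 40

```text
time_s: 4.6
eef_pos: [0.432, 0.2311, 0.014]
orientation: [-1.068, 1.292, 1.068]
wrist_force: [2.0, 0.0, 4.8]
gripper_width: 0.58
```

step_arm:
  series:
    - {"ax":0,"ay":0,"az":0,"x":0,"y":0,"z":0,"claw":-1}
    - {"ax":0,"ay":0,"az":0,"x":0,"y":0,"z":0,"claw":-1}
    - {"ax":0,"ay":0,"az":0,"x":0,"y":0,"z":0,"claw":-1}
    - {"ax":0,"ay":0,"az":0,"x":-0.5,"y":0,"z":0,"claw":-1}
    - {"ax":0,"ay":0,"az":0,"x":-1,"y":0,"z":0,"claw":-1}
    - {"ax":0,"ay":0,"az":0,"x":-2,"y":0,"z":0,"claw":-1}
    - {"ax":0,"ay":0,"az":0,"x":-3,"y":0,"z":0,"claw":-1}
    - {"ax":0,"ay":0,"az":0,"x":-4,"y":0,"z":0,"claw":-1}
    - {"ax":0,"ay":0,"az":0,"x":-5,"y":0,"z":0,"claw":-1}
    - {"ax":0,"ay":0,"az":0,"x":-5,"y":0,"z":0,"claw":-1}
  force: 40

```text
time_s: 5.6
eef_pos: [0.4321, 0.231, 0.0646]
orientation: [-1.068, 1.291, 1.067]
wrist_force: [0.4, -0.3, -2.9]
gripper_width: 0.577
```

Run:
```python
from h import *
for n in("scene",):
    c=capture(n);im=c["color"][:,:,::-1]
    cv2.imwrite(f"pics/lift_{n}.png",cv2.resize(im[170:330,240:440],None,fx=3.5,fy=3.5))
rows([[.433,.230,.30]],[down(1.378)])
```

```text
t 5.65 pos [0.432  0.2309 0.064 ] jaw ang 1.38 F [ 0.3 -0.7 -3. ] w 0.58 j [-0.26  0.66 -0.5   2.25  0.81  0.42 -0.05]
0 {'x': np.float64(-23.6), 'y': np.float64(-0.14), 'z': np.float64(-0.05), 'ax': np.float64(0.002), 'ay': np.float64(0.001), 'az': np.float64(0.001)}
```

View pics/lift_scene.png

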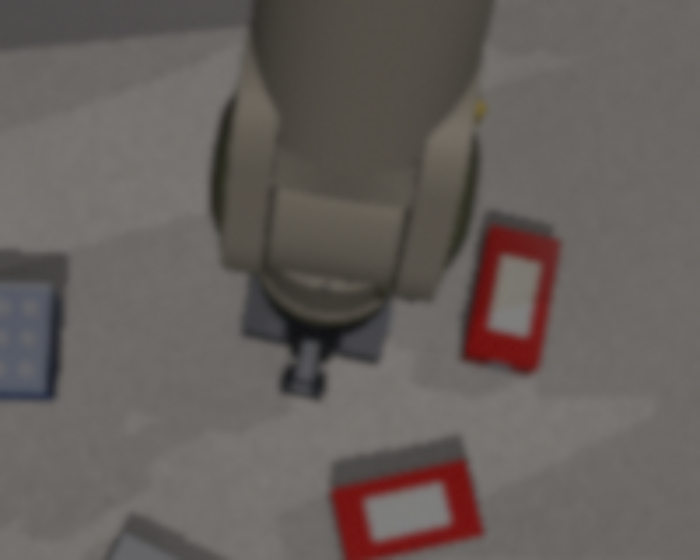

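The box is held: opening 49 mm and a weight of about 3 N. It hangs level, with the TCP 14 mm above its underside. Lift and carry it over.

Run:
```python
from h import *
p=cab([-.088,0,0]);print(p)
rows([[.445,.2,.33],[p[0],p[1],.33]],[down(1.378),down(1.699)])
```

```text
[ 0.54871991 -0.11323327  0.        ]
t 5.65 pos [0.432  0.2309 0.064 ] jaw ang 1.38 F [ 0.3 -0.7 -3. ] w 0.58 j [-0.26  0.66 -0.5   2.25  0.81  0.42 -0.05]
0 {'x': np.float64(-26.61), 'y': np.float64(-1.89), 'z': np.float64(-2.76), 'ax': np.float64(0.002), 'ay': np.float64(0.001), 'az': np.float64(0.001)}
1 {'x': np.float64(-26.62), 'y': np.float64(-18.0), 'z': np.float64(-31.56), 'ax': np.float64(-0.319), 'ay': np.float64(0.001), 'az': np.float64(0.001)}
```

step_arm:
  series:
    - {"ax":0,"ay":0,"az":0,"x":-3,"y":0,"z":0,"claw":-1}
    - {"ax":0,"ay":0,"az":0,"x":-6,"y":0,"z":0,"claw":-1}
    - {"ax":0,"ay":0,"az":0,"x":-9,"y":0,"z":0,"claw":-1}
    - {"ax":0,"ay":0,"az":0,"x":-12,"y":0,"z":0,"claw":-1}
    - {"ax":0,"ay":0,"az":0,"x":-15,"y":-0.5,"z":-0.5,"claw":-1}
    - {"ax":0,"ay":0,"az":0,"x":-18,"y":-1,"z":-1,"claw":-1}
    - {"ax":0,"ay":0,"az":0,"x":-21,"y":-1.5,"z":-1.5,"claw":-1}
    - {"ax":0,"ay":0,"az":0,"x":-24,"y":-2,"z":-2,"claw":-1}
    - {"ax":0,"ay":0,"az":0,"x":-26.6,"y":-2.5,"z":-2.8,"claw":-1}
    - {"ax":0,"ay":0,"az":0,"x":-26.6,"y":-2.5,"z":-2.8,"claw":-1}

```text
time_s: 6.65
eef_pos: [0.4522, 0.1984, 0.3316]
orientation: [-1.068, 1.29, 1.064]
wrist_force: [0.6, 0.6, -2.8]
gripper_width: 0.578
```

Run:
```python
from h import *
p=cab([-.088,0,0])
rows([[p[0],p[1],.33]],[down(1.699)])
```

```text
t 6.65 pos [0.4522 0.1984 0.3316] jaw ang 1.379 F [ 0.6  0.6 -2.8] w 0.578 j [ 0.17  0.32 -0.89  1.97  0.3   0.99  0.51]
0 {'x': np.float64(0.18), 'y': np.float64(-15.41), 'z': np.float64(-28.75), 'ax': np.float64(-0.32), 'ay': np.float64(0.001), 'az': np.float64(0.004)}
```

step_arm:
  series:
    - {"ax":-0.04,"ay":0,"az":0,"x":0.1,"y":-1.9,"z":-3.6,"claw":-1}
    - {"ax":-0.08,"ay":0,"az":0,"x":0.1,"y":-3.9,"z":-7.2,"claw":-1}
    - {"ax":-0.12,"ay":0,"az":0,"x":0.1,"y":-5.8,"z":-10.8,"claw":-1}
    - {"ax":-0.16,"ay":0,"az":0,"x":0.1,"y":-7.7,"z":-14.4,"claw":-1}
    - {"ax":-0.2,"ay":0,"az":0,"x":0.1,"y":-9.6,"z":-18,"claw":-1}
    - {"ax":-0.24,"ay":0,"az":0,"x":0.1,"y":-11.6,"z":-21.6,"claw":-1}
    - {"ax":-0.28,"ay":0,"az":0,"x":0.1,"y":-13.5,"z":-25.2,"claw":-1}
    - {"ax":-0.32,"ay":0,"az":0,"x":0.2,"y":-15.4,"z":-28.7,"claw":-1}
    - {"ax":-0.32,"ay":0,"az":0,"x":0.2,"y":-15.4,"z":-28.7,"claw":-1}
    - {"ax":-0.32,"ay":0,"az":0,"x":0.2,"y":-15.4,"z":-28.7,"claw":-1}

```text
time_s: 7.65
eef_pos: [0.5473, -0.1128, 0.3254]
orientation: [-1.301, 1.147, 1.305]
wrist_force: [0.6, 0.8, -2.0]
gripper_width: 0.579
```

Run:
```python
from h import *
for n in("scene","top"):
    c=capture(n);im=c["color"][:,:,::-1]
    cv2.imwrite(f"pics/over_{n}.png",im)
p=cab([-.088,0,0])
rows([[p[0],p[1],.13],[p[0],p[1],.061]],[down(1.699)]*2)
```

```text
t 7.75 pos [ 0.5474 -0.1108  0.3264] jaw ang 1.702 F [-0.4  0.4 -2.3] w 0.578 j [ 0.73  0.43 -0.89  1.84  0.38  1.05  1.4 ]
0 {'x': np.float64(19.64), 'y': np.float64(-0.12), 'z': np.float64(-0.28), 'ax': np.float64(0.003), 'ay': np.float64(0.001), 'az': np.float64(-0.001)}
1 {'x': np.float64(26.54), 'y': np.float64(-0.13), 'z': np.float64(-0.28), 'ax': np.float64(0.003), 'ay': np.float64(0.001), 'az': np.float64(-0.001)}
```

View pics/over_scene.png

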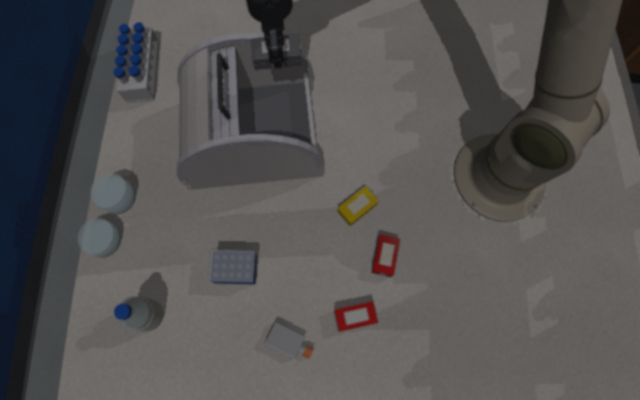

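View pics/over_top.png

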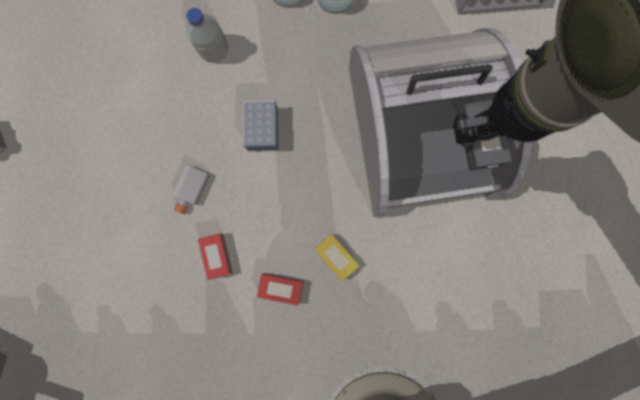

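Both views show the box held level above the cabinet opening, at about (490,150) in top and (275,50) in scene, with the door untouched. Lower it in stages.

step_arm:
  series:
    - {"ax":0,"ay":0,"az":0,"x":2,"y":-0.1,"z":-0.2,"claw":-1}
    - {"ax":0,"ay":0,"az":0,"x":5,"y":-0.1,"z":-0.2,"claw":-1}
    - {"ax":0,"ay":0,"az":0,"x":8,"y":-0.1,"z":-0.2,"claw":-1}
    - {"ax":0,"ay":0,"az":0,"x":11,"y":-0.1,"z":-0.2,"claw":-1}
    - {"ax":0,"ay":0,"az":0,"x":14,"y":-0.1,"z":-0.2,"claw":-1}
    - {"ax":0,"ay":0,"az":0,"x":16,"y":-0.1,"z":-0.2,"claw":-1}
    - {"ax":0,"ay":0,"az":0,"x":18,"y":-0.1,"z":-0.2,"claw":-1}
    - {"ax":0,"ay":0,"az":0,"x":20,"y":-0.1,"z":-0.2,"claw":-1}
    - {"ax":0,"ay":0,"az":0,"x":20,"y":-0.1,"z":-0.2,"claw":-1}
    - {"ax":0,"ay":0,"az":0,"x":20,"y":-0.1,"z":-0.2,"claw":-1}

```text
time_s: 8.75
eef_pos: [0.5492, -0.1127, 0.1276]
orientation: [-1.305, 1.144, 1.306]
wrist_force: [-0.2, -0.0, -1.8]
gripper_width: 0.579
```

Run:
```python
from h import *
for n in("scene","top"):
    c=capture(n);im=c["color"][:,:,::-1]
    cv2.imwrite(f"pics/in_{n}.png",cv2.resize(im[10:210,330:640] if n=="top" else im[:210,150:350],None,fx=2.5,fy=2.5))
p=cab([-.088,0,0])
rows([[p[0],p[1],.061]],[down(1.699)]*2)
```

```text
t 8.85 pos [ 0.5498 -0.1133  0.1284] jaw ang 1.702 F [ 0.3 -0.4 -3. ] w 0.579 j [ 0.57  0.65 -0.7   2.04  0.66  0.68  1.14]
0 {'x': np.float64(6.74), 'y': np.float64(0.11), 'z': np.float64(0.02), 'ax': np.float64(0.003), 'ay': np.float64(-0.0), 'az': np.float64(0.001)}
```

View pics/in_scene.png

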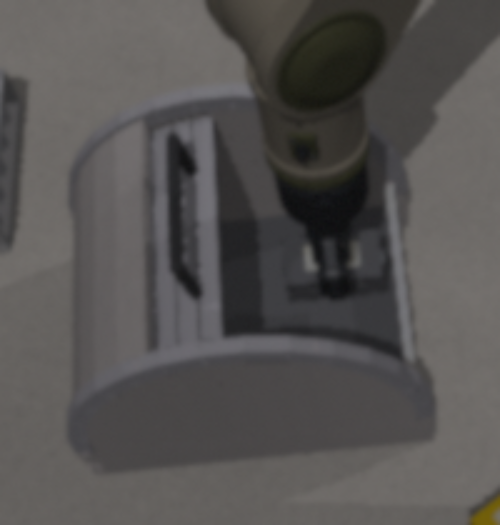

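View pics/in_top.png

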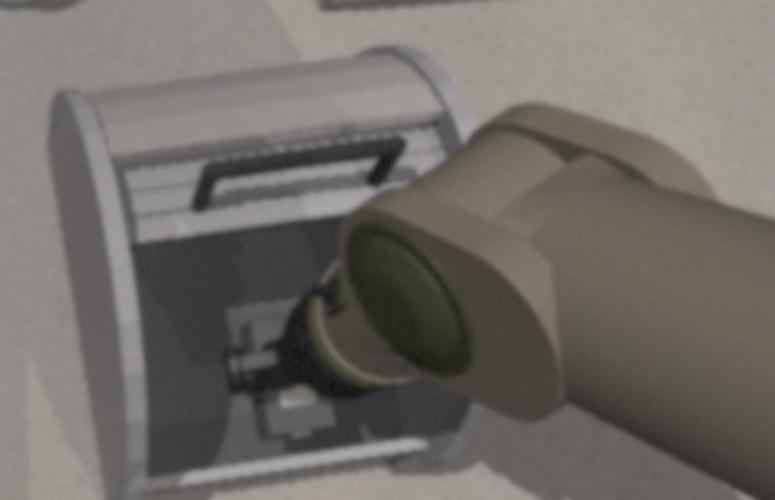

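The box is clear of the sill, and the hand is clear of the plates and door. Lower it to the floor.

step_arm:
  series:
    - {"ax":0,"ay":0,"az":0,"x":1,"y":0.1,"z":0,"claw":-1}
    - {"ax":0,"ay":0,"az":0,"x":2.5,"y":0.1,"z":0,"claw":-1}
    - {"ax":0,"ay":0,"az":0,"x":4,"y":0.1,"z":0,"claw":-1}
    - {"ax":0,"ay":0,"az":0,"x":5,"y":0.1,"z":0,"claw":-1}
    - {"ax":0,"ay":0,"az":0,"x":5.8,"y":0.1,"z":0,"claw":-1}
    - {"ax":0,"ay":0,"az":0,"x":6.2,"y":0.1,"z":0,"claw":-1}
    - {"ax":0,"ay":0,"az":0,"x":6.5,"y":0.1,"z":0,"claw":-1}
    - {"ax":0,"ay":0,"az":0,"x":6.8,"y":0.1,"z":0,"claw":-1}
    - {"ax":0,"ay":0,"az":0,"x":6.8,"y":0.1,"z":0,"claw":-1}
    - {"ax":0,"ay":0,"az":0,"x":6.8,"y":0.1,"z":0,"claw":-1}

```text
time_s: 9.85
eef_pos: [0.5484, -0.1142, 0.0595]
orientation: [-1.305, 1.145, 1.304]
wrist_force: [0.1, -0.1, -2.3]
gripper_width: 0.578
```

step_arm:
  series:
    - {"ax":0,"ay":0,"az":0,"x":0.1,"y":0,"z":0,"claw":-1}
    - {"ax":0,"ay":0,"az":0,"x":0.1,"y":0,"z":0,"claw":-1}
    - {"ax":0,"ay":0,"az":0,"x":0.1,"y":0,"z":0,"claw":-1}
    - {"ax":0,"ay":0,"az":0,"x":0.1,"y":0,"z":0,"claw":1}
    - {"ax":0,"ay":0,"az":0,"x":0.1,"y":0,"z":0,"claw":1}
    - {"ax":0,"ay":0,"az":0,"x":0.1,"y":0,"z":0,"claw":1}
    - {"ax":0,"ay":0,"az":0,"x":0.1,"y":0,"z":0,"claw":1}
    - {"ax":0,"ay":0,"az":0,"x":0.1,"y":0,"z":0,"claw":1}
    - {"ax":0,"ay":0,"az":0,"x":0.1,"y":0,"z":0,"claw":1}
    - {"ax":0,"ay":0,"az":0,"x":0.1,"y":0,"z":0,"claw":1}

```text
time_s: 10.85
eef_pos: [0.5482, -0.1142, 0.0582]
orientation: [-1.304, 1.145, 1.305]
wrist_force: [0.6, -0.3, 0.3]
gripper_width: 1.002
```

Run:
```python
from h import *
p=arm.get_obs()["eef_pos"]
rows([[p[0],p[1],.36]],[down(1.699)]*2)
```

```text
t 10.85 pos [ 0.5482 -0.1142  0.0582] jaw ang 1.701 F [ 0.6 -0.3  0.3] w 1.002 j [ 0.5   0.74 -0.59  2.09  0.79  0.55  1.03]
0 {'x': np.float64(-30.18), 'y': np.float64(0.0), 'z': np.float64(0.0), 'ax': np.float64(0.002), 'ay': np.float64(0.0), 'az': np.float64(-0.0)}
```

Released, and the weight is off the wrist. Rise.

step_arm:
  series:
    - {"ax":0,"ay":0,"az":0,"x":-1,"y":0,"z":0,"claw":1}
    - {"ax":0,"ay":0,"az":0,"x":-3,"y":0,"z":0,"claw":1}
    - {"ax":0,"ay":0,"az":0,"x":-6,"y":0,"z":0,"claw":1}
    - {"ax":0,"ay":0,"az":0,"x":-10,"y":0,"z":0,"claw":1}
    - {"ax":0,"ay":0,"az":0,"x":-14,"y":0,"z":0,"claw":1}
    - {"ax":0,"ay":0,"az":0,"x":-18,"y":0,"z":0,"claw":1}
    - {"ax":0,"ay":0,"az":0,"x":-22,"y":0,"z":0,"claw":1}
    - {"ax":0,"ay":0,"az":0,"x":-26,"y":0,"z":0,"claw":1}
    - {"ax":0,"ay":0,"az":0,"x":-30,"y":0,"z":0,"claw":1}
    - {"ax":0,"ay":0,"az":0,"x":-30,"y":0,"z":0,"claw":1}

```text
time_s: 11.85
eef_pos: [0.55, -0.1131, 0.3642]
orientation: [-1.31, 1.14, 1.298]
wrist_force: [0.4, -0.3, -1.0]
gripper_width: 1.002
```

Run:
```python
from h import *
for n in("scene","top"):
    c=capture(n);im=c["color"][:,:,::-1]
    cv2.imwrite(f"pics/put_{n}.png",cv2.resize(im[10:230,340:560] if n=="top" else im[20:200,150:350],None,fx=2.6,fy=2.6))
a=.28+1.47
h=cab([-.195*np.cos(a),0,.065+.195*np.sin(a)]);print(h)
rows([[h[0],h[1],.36]],[down(CY)])
```

```text
[ 0.67047363 -0.09756312  0.25687726]
t 11.95 pos [ 0.548  -0.1141  0.3595] jaw ang 1.701 F [-0.  -1.1 -0.7] w 0.999 j [ 0.76  0.4  -0.91  1.8   0.35  1.12  1.43]
0 {'x': np.float64(-0.03), 'y': np.float64(-12.36), 'z': np.float64(0.05), 'ax': np.float64(1.573), 'ay': np.float64(0.0), 'az': np.float64(0.002)}
```

View pics/put_scene.png

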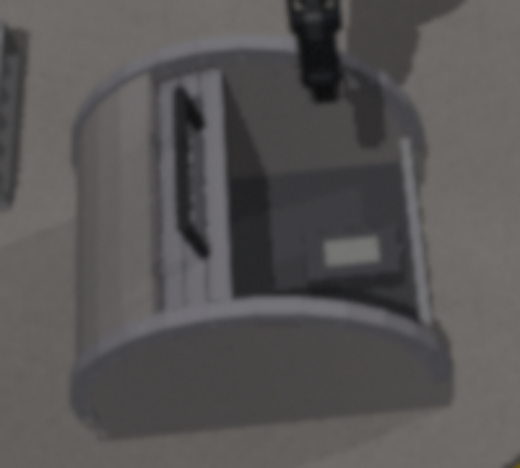

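View pics/put_top.png

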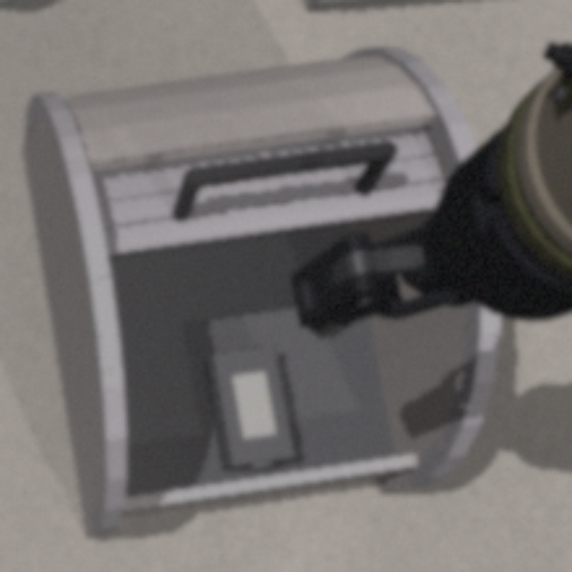

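The label sits centred on a flat, level case on the cabinet floor, parallel to the walls. Handle bar unchanged. Move above the handle with the jaws across the bar.

step_arm:
  series:
    - {"ax":1.573,"ay":0,"az":0,"x":0,"y":-12.3,"z":0,"claw":0}
    - {"ax":1.573,"ay":0,"az":0,"x":0,"y":-12.3,"z":0,"claw":0}
    - {"ax":1.573,"ay":0,"az":0,"x":0,"y":-12.3,"z":0,"claw":0}
    - {"ax":1.573,"ay":0,"az":0,"x":0,"y":-12.3,"z":0,"claw":0}
    - {"ax":1.573,"ay":0,"az":0,"x":0,"y":-12.3,"z":0,"claw":0}
    - {"ax":1.573,"ay":0,"az":0,"x":0,"y":-12.3,"z":0,"claw":0}
    - {"ax":1.573,"ay":0,"az":0,"x":0,"y":-12.3,"z":0,"claw":0}
    - {"ax":1.573,"ay":0,"az":0,"x":0,"y":-12.3,"z":0,"claw":0}
    - {"ax":1.573,"ay":0,"az":0,"x":0,"y":-12.3,"z":0,"claw":0}
    - {"ax":1.573,"ay":0,"az":0,"x":0,"y":-12.3,"z":0,"claw":0}

```text
time_s: 12.95
eef_pos: [0.6693, -0.0981, 0.3565]
orientation: [-0.153, 1.568, 0.154]
wrist_force: [-0.1, -0.9, 0.6]
gripper_width: 0.5
```

Run:
```python
from h import *
a=.28+1.47
h=cab([-.195*np.cos(a),0,.065+.195*np.sin(a)])
rows([[h[0],h[1],.29],[h[0],h[1],.248]],[down(CY)]*2)
```

```text
t 12.95 pos [ 0.6693 -0.0981  0.3565] jaw ang 0.195 F [-0.1 -0.9  0.6] w 0.5 j [ 0.36  0.48 -0.47  1.56  0.23  1.16  0.04]
0 {'x': np.float64(6.65), 'y': np.float64(0.02), 'z': np.float64(0.14), 'ax': np.float64(0.067), 'ay': np.float64(-0.003), 'az': np.float64(-0.001)}
1 {'x': np.float64(10.85), 'y': np.float64(0.02), 'z': np.float64(0.16), 'ax': np.float64(0.067), 'ay': np.float64(-0.003), 'az': np.float64(-0.001)}
```

step_arm:
  series:
    - {"ax":0.067,"ay":0,"az":0,"x":2,"y":0,"z":0.1,"claw":0}
    - {"ax":0.067,"ay":0,"az":0,"x":4,"y":0,"z":0.1,"claw":0}
    - {"ax":0.067,"ay":0,"az":0,"x":5.5,"y":0,"z":0.1,"claw":0}
    - {"ax":0.067,"ay":0,"az":0,"x":6,"y":0,"z":0.1,"claw":0}
    - {"ax":0.067,"ay":0,"az":0,"x":6.5,"y":0,"z":0.1,"claw":0}
    - {"ax":0.067,"ay":0,"az":0,"x":6.5,"y":0,"z":0.1,"claw":0}
    - {"ax":0.067,"ay":0,"az":0,"x":6.5,"y":0,"z":0.1,"claw":0}
    - {"ax":0.067,"ay":0,"az":0,"x":6.5,"y":0,"z":0.1,"claw":0}
    - {"ax":0.067,"ay":0,"az":0,"x":6.5,"y":0,"z":0.1,"claw":0}
    - {"ax":0.067,"ay":0,"az":0,"x":6.5,"y":0,"z":0.1,"claw":0}

```text
time_s: 13.95
eef_pos: [0.6712, -0.098, 0.2937]
orientation: [-0.105, 1.568, 0.105]
wrist_force: [-0.4, -0.1, -1.1]
gripper_width: 0.5
```

Run:
```python
from h import *
for n in("scene","top"):
    c=capture(n);im=c["color"][:,:,::-1]
    cv2.imwrite(f"pics/hd_{n}.png",cv2.resize(im[10:130,380:560] if n=="top" else im[20:140,170:350],None,fx=4,fy=4))
a=.28+1.47
h=cab([-.195*np.cos(a),0,.065+.195*np.sin(a)])
rows([[h[0],h[1],.248]],[down(CY)])
```

```text
t 14.05 pos [ 0.6711 -0.098   0.2935] jaw ang 0.134 F [ 0.6 -0.4 -0.6] w 0.503 j [ 0.35  0.53 -0.44  1.64  0.25  1.04 -0.04]
0 {'x': np.float64(4.55), 'y': np.float64(0.06), 'z': np.float64(-0.06), 'ax': np.float64(0.006), 'ay': np.float64(0.0), 'az': np.float64(0.0)}
```

View pics/hd_scene.png

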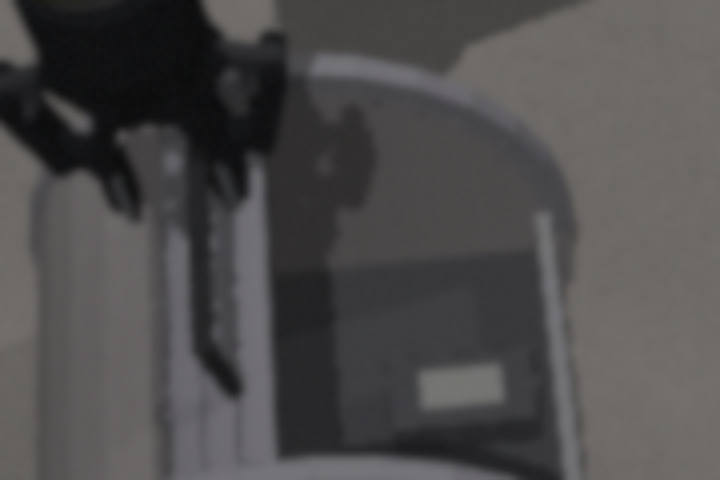

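View pics/hd_top.png

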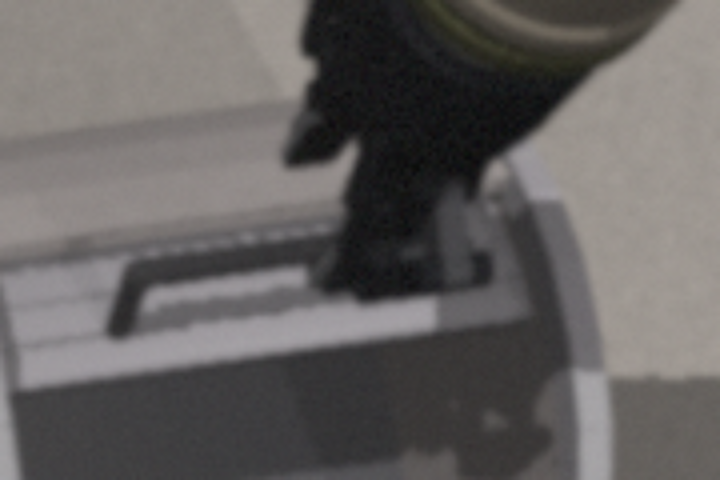

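The jaws straddle the bar: rear fingertip at about (202,74) and front at about (228,69) in scene, bar between them. Descend and grip.

step_arm:
  series:
    - {"ax":0,"ay":0,"az":0,"x":1.5,"y":0,"z":0,"claw":0}
    - {"ax":0,"ay":0,"az":0,"x":2.5,"y":0,"z":0,"claw":0}
    - {"ax":0,"ay":0,"az":0,"x":3.5,"y":0,"z":0,"claw":0}
    - {"ax":0,"ay":0,"az":0,"x":4,"y":0,"z":0,"claw":0}
    - {"ax":0,"ay":0,"az":0,"x":4.5,"y":0,"z":0,"claw":0}
    - {"ax":0,"ay":0,"az":0,"x":4.5,"y":0,"z":0,"claw":0}
    - {"ax":0,"ay":0,"az":0,"x":4.5,"y":0,"z":0,"claw":0}
    - {"ax":0,"ay":0,"az":0,"x":4.5,"y":0,"z":0,"claw":0}
    - {"ax":0,"ay":0,"az":0,"x":4.5,"y":0,"z":0,"claw":0}
    - {"ax":0,"ay":0,"az":0,"x":4.5,"y":0,"z":0,"claw":0}

```text
time_s: 15.05
eef_pos: [0.6712, -0.098, 0.2486]
orientation: [-0.105, 1.568, 0.105]
wrist_force: [0.0, 0.1, 0.8]
gripper_width: 0.498
```

step_arm:
  series:
    - {"ax":0,"ay":0,"az":0,"x":0,"y":0,"z":0,"claw":-1}
    - {"ax":0,"ay":0,"az":0,"x":0,"y":0,"z":0,"claw":-1}
    - {"ax":0,"ay":0,"az":0,"x":0,"y":0,"z":0,"claw":-1}
    - {"ax":0,"ay":0,"az":0,"x":0,"y":0,"z":0,"claw":-1}
    - {"ax":0,"ay":0,"az":0,"x":0,"y":0,"z":0,"claw":-1}
    - {"ax":0,"ay":0,"az":0,"x":0,"y":0,"z":0,"claw":-1}
    - {"ax":0,"ay":0,"az":0,"x":0,"y":0,"z":0,"claw":-1}
    - {"ax":0,"ay":0,"az":0,"x":0,"y":0,"z":0,"claw":-1}
    - {"ax":0,"ay":0,"az":0,"x":0,"y":0,"z":0,"claw":-1}
    - {"ax":0,"ay":0,"az":0,"x":0,"y":0,"z":0,"claw":-1}
  force: 40

```text
time_s: 16.05
eef_pos: [0.6711, -0.098, 0.2484]
orientation: [-0.105, 1.568, 0.105]
wrist_force: [-1.2, 0.1, 2.7]
gripper_width: 0.126
```

Run:
```python
from h import *
rows([])
p=arm.get_obs()["eef_pos"]
l=Ro.from_rotvec([0,0,-CY]).apply(p+[0,0,.011]-CAB);print("local bar est",l, "a",np.arctan2(l[2]-.065,-l[0]),"r",np.hypot(l[0],l[2]-.065))
R0=Ro.from_rotvec(arm.get_obs()["orientation"])
a0=np.arctan2(l[2]-.065,-l[0])
for a in np.linspace(a0,.28,21):
    q=np.array([-.195*np.cos(a),l[1],.065+.195*np.sin(a)])-[-.195*np.cos(a0),l[1],.065+.195*np.sin(a0)]
    d=R0.inv().apply(Ro.from_rotvec([0,0,CY]).apply(q))*100;print(round(a,3),d.round(2))
```

```text
t 16.05 pos [ 0.6711 -0.098   0.2484] jaw ang 0.134 F [-1.2  0.1  2.7] w 0.126 j [ 0.34  0.57 -0.43  1.69  0.28  0.95 -0.06]
local bar est [ 0.03535447 -0.0005253   0.25938939] a 1.7507043246410463 r 0.19757827214449541
1.751 [0. 0. 0.]
1.677 [-0.2   0.01 -1.42]
1.604 [-0.3   0.02 -2.85]
1.53 [-0.3   0.03 -4.28]
1.457 [-0.19  0.03 -5.71]
1.383 [ 0.03  0.04 -7.13]
1.309 [ 0.35  0.05 -8.53]
1.236 [ 0.77  0.06 -9.9 ]
1.162 [  1.29   0.07 -11.23]
1.089 [  1.91   0.07 -12.53]
1.015 [  2.62   0.08 -13.77]
0.942 [  3.42   0.09 -14.96]
0.868 [  4.3    0.1  -16.09]
0.795 [  5.27   0.1  -17.15]
0.721 [  6.31   0.11 -18.13]
0.648 [  7.42   0.11 -19.04]
0.574 [  8.59   0.12 -19.86]
0.501 [  9.83   0.12 -20.6 ]
0.427 [ 11.11   0.13 -21.24]
0.354 [ 12.43   0.13 -21.78]
0.28 [ 13.8    0.13 -22.23]
```

The bar is gripped (opening about 11 mm, low force). Follow the arc, first half.

step_arm:
  series:
    - {"ax":0,"ay":0,"az":0,"x":-0.2,"y":0,"z":-1.4,"claw":-1}
    - {"ax":0,"ay":0,"az":0,"x":-0.3,"y":0,"z":-2.8,"claw":-1}
    - {"ax":0,"ay":0,"az":0,"x":-0.3,"y":0,"z":-4.3,"claw":-1}
    - {"ax":0,"ay":0,"az":0,"x":-0.2,"y":0,"z":-5.7,"claw":-1}
    - {"ax":0,"ay":0,"az":0,"x":0,"y":0,"z":-7.1,"claw":-1}
    - {"ax":0,"ay":0,"az":0,"x":0.35,"y":0.1,"z":-8.5,"claw":-1}
    - {"ax":0,"ay":0,"az":0,"x":0.75,"y":0.1,"z":-9.9,"claw":-1}
    - {"ax":0,"ay":0,"az":0,"x":1.3,"y":0.1,"z":-11.2,"claw":-1}
    - {"ax":0,"ay":0,"az":0,"x":1.9,"y":0.1,"z":-12.5,"claw":-1}
    - {"ax":0,"ay":0,"az":0,"x":2.6,"y":0.1,"z":-13.8,"claw":-1}

```text
time_s: 17.05
eef_pos: [0.5364, -0.1156, 0.223]
orientation: [-0.105, 1.562, 0.105]
wrist_force: [6.7, -1.3, -0.5]
gripper_width: 0.12
```

```bash
cat > arc.py <<'E'
from h import *
rows([])
o=arm.get_obs();p=o["eef_pos"]
l=Ro.from_rotvec([0,0,-CY]).apply(p+[0,0,.011]-CAB);print("local bar est",l,"r",np.hypot(l[0],l[2]-.065))
R0=Ro.from_rotvec(o["orientation"])
a0=np.arctan2(l[2]-.065,-l[0]);print("q",a0-.28)
for a in np.linspace(a0,.25,12):
    q=np.array([-.195*np.cos(a),0,.065+.195*np.sin(a)])-[-.195*np.cos(a0),0,.065+.195*np.sin(a0)]
    d=R0.inv().apply(Ro.from_rotvec([0,0,CY]).apply(q))*100;print(round(a,3),d.round(2))
for n in("scene","top"):
    c=capture(n);im=c["color"][:,:,::-1]
    cv2.imwrite(f"pics/arc{int(o['time_s']*10)}_{n}.png",cv2.resize(im[10:230,340:600] if n=="top" else im[:200,150:370],None,fx=2.5,fy=2.5))
    print(f"pics/arc{int(o['time_s']*10)}_{n}.png")
E
python3 arc.py
```

```text
t 17.05 pos [ 0.5364 -0.1156  0.223 ] jaw ang 0.134 F [ 6.7 -1.3 -0.5] w 0.12 j [ 0.43  0.44 -0.45  2.01  0.27  0.75 -0.04]
local bar est [-0.10051688 -0.00077956  0.23400652] r 0.1966388768715506
q 0.7542449588783571
1.034 [0. 0. 0.]
0.963 [ 0.75  0.01 -1.17]
0.892 [ 1.57  0.01 -2.29]
0.82 [ 2.48  0.02 -3.35]
0.749 [ 3.45  0.03 -4.33]
0.678 [ 4.5   0.03 -5.25]
0.606 [ 5.61  0.04 -6.09]
0.535 [ 6.77  0.05 -6.85]
0.464 [ 7.99  0.05 -7.52]
0.393 [ 9.25  0.06 -8.11]
0.321 [10.55  0.06 -8.6 ]
0.25 [11.88  0.06 -9.  ]
pics/arc170_scene.png
pics/arc170_top.png
```

The drag is about 7 N, as expected for the track, and the bar is still gripped. Continue.

step_arm:
  series:
    - {"ax":0,"ay":0,"az":0,"x":0.75,"y":0,"z":-1.2,"claw":-1}
    - {"ax":0,"ay":0,"az":0,"x":1.6,"y":0,"z":-2.3,"claw":-1}
    - {"ax":0,"ay":0,"az":0,"x":2.5,"y":0,"z":-3.35,"claw":-1}
    - {"ax":0,"ay":0,"az":0,"x":3.45,"y":0,"z":-4.3,"claw":-1}
    - {"ax":0,"ay":0,"az":0,"x":4.5,"y":0,"z":-5.2,"claw":-1}
    - {"ax":0,"ay":0,"az":0,"x":5.6,"y":0,"z":-6.1,"claw":-1}
    - {"ax":0,"ay":0,"az":0,"x":6.8,"y":0,"z":-6.8,"claw":-1}
    - {"ax":0,"ay":0,"az":0,"x":8,"y":0,"z":-7.5,"claw":-1}
    - {"ax":0,"ay":0,"az":0,"x":9.2,"y":0,"z":-8.1,"claw":-1}
    - {"ax":0,"ay":0,"az":0,"x":9.2,"y":0,"z":-8.1,"claw":-1}

```text
time_s: 18.15
eef_pos: [0.459, -0.1258, 0.1302]
orientation: [-0.105, 1.559, 0.106]
wrist_force: [13.4, -1.1, -10.1]
gripper_width: 0.118
```

```bash
python3 arc.py
```

```text
t 18.15 pos [ 0.459  -0.1258  0.1302] jaw ang 0.135 F [ 13.4  -1.1 -10.1] w 0.118 j [ 0.41  0.5  -0.36  2.25  0.4   0.44 -0.14]
local bar est [-0.17863696 -0.00101288  0.14119159] r 0.19420690408449773
q 0.12315434962119665
0.403 [0. 0. 0.]
0.389 [ 0.25  0.   -0.11]
0.375 [ 0.5   0.   -0.21]
0.361 [ 0.75  0.   -0.31]
0.347 [ 1.01  0.   -0.41]
0.334 [ 1.26  0.   -0.5 ]
0.32 [ 1.52  0.   -0.59]
0.306 [ 1.78  0.   -0.67]
0.292 [ 2.03  0.   -0.76]
0.278 [ 2.29  0.01 -0.84]
0.264 [ 2.56  0.01 -0.91]
0.25 [ 2.82  0.01 -0.98]
pics/arc181_scene.png
pics/arc181_top.png
```

The handle is near closed (q about 0.12). There's a 13 N outward pull, so I'll relax inward a little while finishing.

step_arm:
  series:
    - {"ax":0,"ay":0,"az":0,"x":0.2,"y":0,"z":0,"claw":-1}
    - {"ax":0,"ay":0,"az":0,"x":0.5,"y":0,"z":-0.05,"claw":-1}
    - {"ax":0,"ay":0,"az":0,"x":0.8,"y":0,"z":-0.15,"claw":-1}
    - {"ax":0,"ay":0,"az":0,"x":1.1,"y":0,"z":-0.25,"claw":-1}
    - {"ax":0,"ay":0,"az":0,"x":1.4,"y":0,"z":-0.35,"claw":-1}
    - {"ax":0,"ay":0,"az":0,"x":1.7,"y":0,"z":-0.45,"claw":-1}
    - {"ax":0,"ay":0,"az":0,"x":2,"y":0,"z":-0.55,"claw":-1}
    - {"ax":0,"ay":0,"az":0,"x":2.3,"y":0,"z":-0.6,"claw":-1}
    - {"ax":0,"ay":0,"az":0,"x":2.5,"y":0,"z":-0.65,"claw":-1}
    - {"ax":0,"ay":0,"az":0,"x":2.5,"y":0,"z":-0.65,"claw":-1}

```text
time_s: 19.25
eef_pos: [0.4546, -0.1269, 0.1087]
orientation: [-0.108, 1.554, 0.104]
wrist_force: [6.7, 0.9, 39.4]
gripper_width: 0.123
```

```bash
python3 arc.py
```

```text
t 19.25 pos [ 0.4546 -0.1269  0.1087] jaw ang 0.135 F [ 6.7  0.9 39.4] w 0.123 j [ 0.38  0.53 -0.31  2.28  0.44  0.37 -0.17]
local bar est [-0.18306121 -0.00158072  0.11973972] r 0.19107026222865606
q 0.01056128298564657
0.291 [0. 0. 0.]
0.287 [ 0.07  0.   -0.02]
0.283 [ 0.14  0.   -0.04]
0.279 [ 0.21  0.   -0.06]
0.276 [ 0.28  0.   -0.08]
0.272 [ 0.34  0.   -0.1 ]
0.268 [ 0.41  0.   -0.12]
0.265 [ 0.48  0.   -0.14]
0.261 [ 0.55  0.   -0.16]
0.257 [ 0.62  0.   -0.18]
0.254 [ 0.69  0.   -0.2 ]
0.25 [ 0.76  0.   -0.22]
pics/arc192_scene.png
pics/arc192_top.png
```

39 N upward means the door is on its end stop at q about 0. Relax slightly and open the jaws a little.

step_arm:
  series:
    - {"ax":0,"ay":0,"az":0,"x":-0.2,"y":0,"z":0,"claw":-1}
    - {"ax":0,"ay":0,"az":0,"x":-0.2,"y":0,"z":0,"claw":-1}
    - {"ax":0,"ay":0,"az":0,"x":-0.2,"y":0,"z":0,"claw":-0.4}
    - {"ax":0,"ay":0,"az":0,"x":-0.2,"y":0,"z":0,"claw":-0.4}
    - {"ax":0,"ay":0,"az":0,"x":-0.2,"y":0,"z":0,"claw":-0.4}
    - {"ax":0,"ay":0,"az":0,"x":-0.2,"y":0,"z":0,"claw":-0.4}
    - {"ax":0,"ay":0,"az":0,"x":-0.2,"y":0,"z":0,"claw":-0.4}
    - {"ax":0,"ay":0,"az":0,"x":-0.2,"y":0,"z":0,"claw":-0.4}
    - {"ax":0,"ay":0,"az":0,"x":-0.2,"y":0,"z":0,"claw":-0.4}
    - {"ax":0,"ay":0,"az":0,"x":-0.2,"y":0,"z":0,"claw":-0.4}

```text
time_s: 20.35
eef_pos: [0.4476, -0.1271, 0.1073]
orientation: [-0.105, 1.568, 0.105]
wrist_force: [2.9, -0.7, 0.9]
gripper_width: 0.301
```

```bash
python3 arc.py|tail -2; python3 -c "
from h import *
rows([])"
```

```text
pics/arc203_scene.png
pics/arc203_top.png
t 20.45 pos [ 0.4476 -0.1271  0.1073] jaw ang 0.134 F [3.4 0.4 0.3] w 0.299 j [ 0.38  0.53 -0.31  2.28  0.44  0.38 -0.17]
```

View pics/arc192_scene.png

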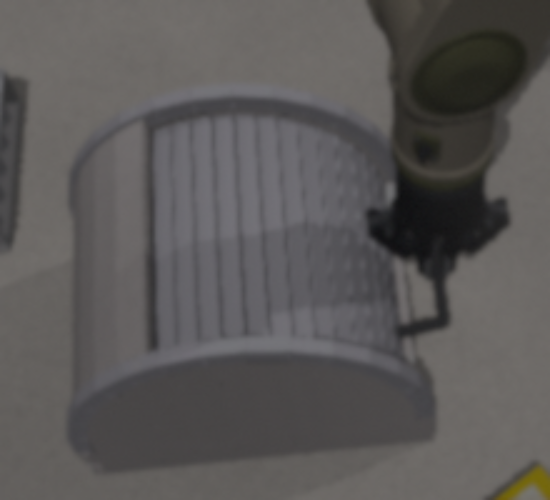

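The scene shows the slats rolled all the way to the sill, with the handle low in front at about (326,130). The rear finger touches the bar slightly, so I'll centre the jaws, then rise.

step_arm:
  series:
    - {"ax":0,"ay":0,"az":0,"x":0,"y":0,"z":0.3,"claw":-0.4}
    - {"ax":0,"ay":0,"az":0,"x":0,"y":0,"z":0.6,"claw":-0.4}
    - {"ax":0,"ay":0,"az":0,"x":0,"y":0,"z":0.6,"claw":-0.4}
    - {"ax":0,"ay":0,"az":0,"x":0,"y":0,"z":0.6,"claw":-0.4}
    - {"ax":0,"ay":0,"az":0,"x":0,"y":0,"z":0.6,"claw":-0.4}
    - {"ax":0,"ay":0,"az":0,"x":0,"y":0,"z":0.6,"claw":-0.4}
    - {"ax":0,"ay":0,"az":0,"x":0,"y":0,"z":0.6,"claw":-0.4}
    - {"ax":0,"ay":0,"az":0,"x":0,"y":0,"z":0.6,"claw":-0.4}
    - {"ax":0,"ay":0,"az":0,"x":0,"y":0,"z":0.6,"claw":-0.4}
    - {"ax":0,"ay":0,"az":0,"x":0,"y":0,"z":0.6,"claw":-0.4}

```text
time_s: 21.45
eef_pos: [0.4534, -0.1263, 0.1073]
orientation: [-0.105, 1.568, 0.105]
wrist_force: [-0.6, -0.2, 0.1]
gripper_width: 0.3
```

step_arm:
  series:
    - {"ax":0,"ay":0,"az":0,"x":-1,"y":0,"z":0,"claw":-0.4}
    - {"ax":0,"ay":0,"az":0,"x":-2,"y":0,"z":0,"claw":-0.4}
    - {"ax":0,"ay":0,"az":0,"x":-3.5,"y":0,"z":0,"claw":-0.4}
    - {"ax":0,"ay":0,"az":0,"x":-6,"y":0,"z":0,"claw":-0.4}
    - {"ax":0,"ay":0,"az":0,"x":-9,"y":0,"z":0,"claw":-0.4}
    - {"ax":0,"ay":0,"az":0,"x":-13,"y":0,"z":0,"claw":-0.4}
    - {"ax":0,"ay":0,"az":0,"x":-17,"y":0,"z":0,"claw":-0.4}
    - {"ax":0,"ay":0,"az":0,"x":-21,"y":0,"z":0,"claw":-0.4}
    - {"ax":0,"ay":0,"az":0,"x":-25,"y":0,"z":0,"claw":-0.4}
    - {"ax":0,"ay":0,"az":0,"x":-25,"y":0,"z":0,"claw":-0.4}

```text
time_s: 22.45
eef_pos: [0.4552, -0.126, 0.3631]
orientation: [-0.108, 1.56, 0.103]
wrist_force: [0.3, 0.3, -0.8]
gripper_width: 0.299
```

Run:
```python
from h import *
rows([])
h=[cab([-.195*np.cos(.28),y,.065+.195*np.sin(.28)]) for y in(-.062,.062)]
h8=[cab([-.195*np.cos(.36),y,.065+.195*np.sin(.36)]) for y in(-.062,.062)]
for n in("scene","top"):
    c=capture(n);im=cv2.resize(c["color"][:,:,::-1],None,fx=3,fy=3)
    for P,col in zip(proj(c,h+h8),[(0,255,0)]*2+[(0,0,255)]*2): cv2.circle(im,tuple(int(v*3+1) for v in P),3,col,1)
    cv2.imwrite(f"pics/end_{n}.png",im[60:660,1020:1740] if n=="top" else im[30:630,450:1200])
```

```text
t 22.45 pos [ 0.4552 -0.126   0.3631] jaw ang 0.134 F [ 0.3  0.3 -0.8] w 0.299 j [ 0.61  0.18 -0.54  1.98  0.11  1.    0.15]
```

View pics/end_scene.png

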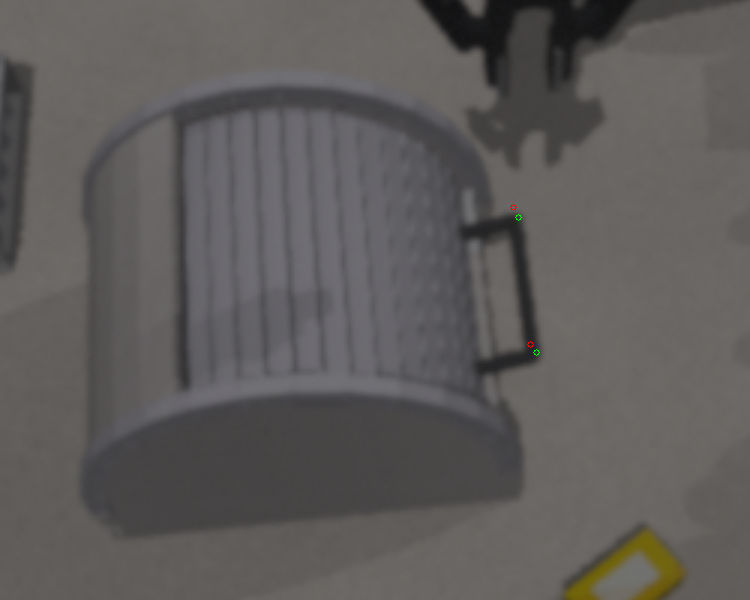

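View pics/end_top.png

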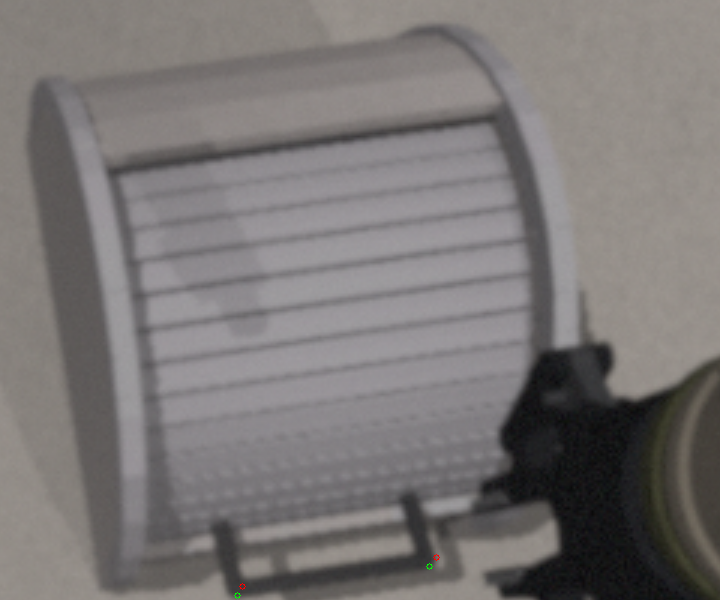

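The bar sits within about 2 px of the q=0 prediction in both views, but the top view leaves some doubt. I have time, so I'll check by touching the bar's top with closed fingers; the contact height gives q.

Run:
```python
from h import *
h=cab([-.1875,0,0]);print(arm.tcp_to_tips)
rows([[h[0],h[1],.145]],[down(CY)])
```

```text
0.008
t 22.55 pos [ 0.4533 -0.1263  0.3587] jaw ang 0.134 F [-0.1  0.3 -0.8] w 0.297 j [ 0.61  0.19 -0.54  1.98  0.12  1.    0.15]
0 {'x': np.float64(21.37), 'y': np.float64(0.11), 'z': np.float64(-0.37), 'ax': np.float64(0.006), 'ay': np.float64(0.002), 'az': np.float64(0.002)}
```

step_arm:
  series:
    - {"ax":0,"ay":0,"az":0,"x":0,"y":0.1,"z":-0.3,"claw":-1}
    - {"ax":0,"ay":0,"az":0,"x":4,"y":0.1,"z":-0.3,"claw":-1}
    - {"ax":0,"ay":0,"az":0,"x":8,"y":0.1,"z":-0.3,"claw":-1}
    - {"ax":0,"ay":0,"az":0,"x":12,"y":0.1,"z":-0.3,"claw":-1}
    - {"ax":0,"ay":0,"az":0,"x":16,"y":0.1,"z":-0.3,"claw":-1}
    - {"ax":0,"ay":0,"az":0,"x":19,"y":0.1,"z":-0.3,"claw":-1}
    - {"ax":0,"ay":0,"az":0,"x":20.5,"y":0.1,"z":-0.3,"claw":-1}
    - {"ax":0,"ay":0,"az":0,"x":21.3,"y":0.1,"z":-0.3,"claw":-1}
    - {"ax":0,"ay":0,"az":0,"x":21.3,"y":0.1,"z":-0.3,"claw":-1}
    - {"ax":0,"ay":0,"az":0,"x":21.3,"y":0.1,"z":-0.3,"claw":-1}

```text
time_s: 23.55
eef_pos: [0.4504, -0.1256, 0.1446]
orientation: [-0.105, 1.568, 0.106]
wrist_force: [-0.8, 0.9, 0.2]
gripper_width: -0.002
```

step_arm:
  series:
    - {"ax":0,"ay":0,"az":0,"x":0.2,"y":0,"z":0,"claw":-1}
    - {"ax":0,"ay":0,"az":0,"x":0.4,"y":0,"z":0,"claw":-1}
    - {"ax":0,"ay":0,"az":0,"x":0.6,"y":0,"z":0,"claw":-1}
    - {"ax":0,"ay":0,"az":0,"x":0.8,"y":0,"z":0,"claw":-1}
    - {"ax":0,"ay":0,"az":0,"x":0.9,"y":0,"z":0,"claw":-1}
    - {"ax":0,"ay":0,"az":0,"x":0.9,"y":0,"z":0,"claw":-1}
    - {"ax":0,"ay":0,"az":0,"x":0.9,"y":0,"z":0,"claw":-1}
    - {"ax":0,"ay":0,"az":0,"x":0.9,"y":0,"z":0,"claw":-1}
    - {"ax":0,"ay":0,"az":0,"x":0.9,"y":0,"z":0,"claw":-1}
    - {"ax":0,"ay":0,"az":0,"x":0.9,"y":0,"z":0,"claw":-1}

```text
time_s: 24.55
eef_pos: [0.4504, -0.1258, 0.1353]
orientation: [-0.105, 1.568, 0.105]
wrist_force: [1.0, -0.4, -0.8]
gripper_width: -0.001
```

There's no contact with the tips at 0.127 m; at q=0.08 the bar's top would be at 0.140 m, so the door is shut within tolerance. A few more mm to feel the bar itself.

step_arm:
  series:
    - {"ax":0,"ay":0,"az":0,"x":0.1,"y":0,"z":0,"claw":-1}
    - {"ax":0,"ay":0,"az":0,"x":0.2,"y":0,"z":0,"claw":-1}
    - {"ax":0,"ay":0,"az":0,"x":0.3,"y":0,"z":0,"claw":-1}
    - {"ax":0,"ay":0,"az":0,"x":0.4,"y":0,"z":0,"claw":-1}
    - {"ax":0,"ay":0,"az":0,"x":0.4,"y":0,"z":0,"claw":-1}
    - {"ax":0,"ay":0,"az":0,"x":0.4,"y":0,"z":0,"claw":-1}
    - {"ax":0,"ay":0,"az":0,"x":0.4,"y":0,"z":0,"claw":-1}
    - {"ax":0,"ay":0,"az":0,"x":0.4,"y":0,"z":0,"claw":-1}
    - {"ax":0,"ay":0,"az":0,"x":0.4,"y":0,"z":0,"claw":-1}
    - {"ax":0,"ay":0,"az":0,"x":0.4,"y":0,"z":0,"claw":-1}

```text
time_s: 25.55
eef_pos: [0.4505, -0.1258, 0.1324]
orientation: [-0.106, 1.567, 0.104]
wrist_force: [-3.9, 1.3, 21.9]
gripper_width: -0.003
```

Firm contact (22 N) with the tips at z 0.124; the q=0 prediction is 0.125. The door is at its stop. Retract and hand in.

step_arm:
  series:
    - {"ax":0,"ay":0,"az":0,"x":-1,"y":0,"z":0,"claw":-1}
    - {"ax":0,"ay":0,"az":0,"x":-3,"y":0,"z":0,"claw":-1}
    - {"ax":0,"ay":0,"az":0,"x":-6,"y":0,"z":0,"claw":-1}
    - {"ax":0,"ay":0,"az":0,"x":-9,"y":0,"z":0,"claw":-1}
    - {"ax":0,"ay":0,"az":0,"x":-12,"y":0,"z":0,"claw":-1}
    - {"ax":0,"ay":0,"az":0,"x":-15,"y":0,"z":0,"claw":-1}
    - {"ax":0,"ay":0,"az":0,"x":-18,"y":0,"z":0,"claw":-1}
    - {"ax":0,"ay":0,"az":0,"x":-20,"y":0,"z":0,"claw":-1}
    - {"ax":0,"ay":0,"az":0,"x":-20,"y":0,"z":0,"claw":-1}
    - {"ax":0,"ay":0,"az":0,"x":-20,"y":0,"z":0,"claw":-1}

```text
time_s: 26.55
eef_pos: [0.4501, -0.1258, 0.3313]
orientation: [-0.105, 1.568, 0.105]
wrist_force: [0.7, 1.0, -0.6]
gripper_width: -0.003
```

Run:
```python
from h import *
rows([])
c=capture("scene");cv2.imwrite("pics/final.png",c["color"][:,:,::-1])
print(arm.hand_in())
```

```text
t 26.55 pos [ 0.4501 -0.1258  0.3313] jaw ang 0.134 F [ 0.7  1.  -0.6] w -0.003 j [ 0.61  0.22 -0.55  2.03  0.14  0.93  0.12]
the job is handed in; nothing more can be done
None
```

View pics/final.png

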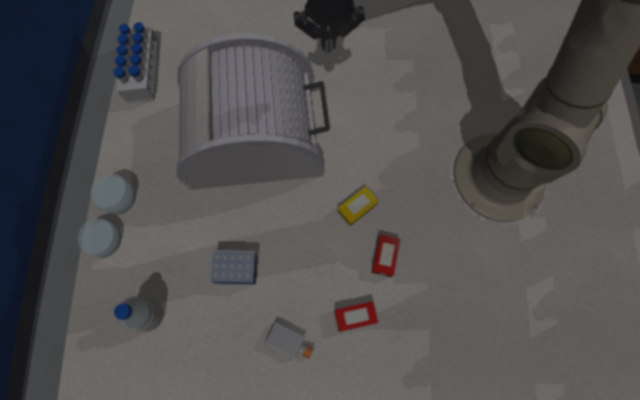

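I set the grey slide box upright on the cabinet floor and let it go with the door still open. I then rolled the door shut by its handle to the end stop and handed the job in at about 26.6 s.

- **Slide box:** after release, both pictures showed it flat and parallel to the cabinet walls. It can't be seen with the door shut, so that was its last check.
- **Door:** pressing on the top of the bar with closed fingers gave firm contact (22 N) with the fingertips at z 0.124 m. A fully shut door predicts 0.125 m, and a door open by 0.08 rad predicts 0.140 m.
- **Disagreement:** before that press, the top view put the bar about 2 px from the shut position, while the scene view matched it. The press settled it as shut.
- **Forces:** the wrist force read 39 N at the door's stop, the highest reading at the end of any move. The robot was touching nothing at hand-in, and the red and yellow look-alikes were not moved.

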